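# Set out the elephant family by size

## Task

Line the four wooden elephants up by size on the marks of the display plank: the largest on the mark next to the toy pine tree, then ever smaller, the smallest on the mark next to the hut. Each stands upright on its legs, centred on its mark and in line with the plank, facing either way. Do not tip any elephant over on the way, and leave the black tumbler where it is.

Things in the scene. Friction and masses are not known exactly. Their poses are not given: they have to be found in the camera images.
- elephant_a: the largest of four loose flat-sawn toy elephants of brown wood, on its legs: 92 mm high, 86 mm long nose to tail, 30 mm thick (flat sides), 110 g or so. Origin at floor level under the middle of its length and thickness; x lengthwise to the trunk, y across the thickness, z up. Over the origin it is solid from 32 to 84 mm height: grip there, across y
- elephant_b: the second largest of four loose flat-sawn toy elephants of brown wood, on its legs: 78 mm high, 73 mm long nose to tail, 30 mm thick (flat sides), 79 g or so. Origin at floor level under the middle of its length and thickness; x lengthwise to the trunk, y across the thickness, z up. Over the origin it is solid from 27 to 71 mm height: grip there, across y
- elephant_c: the third largest of four loose flat-sawn toy elephants of brown wood, on its legs: 64 mm high, 60 mm long nose to tail, 30 mm thick (flat sides), 53 g or so. Origin at floor level under the middle of its length and thickness; x lengthwise to the trunk, y across the thickness, z up. Over the origin it is solid from 22 to 58 mm height: grip there, across y
- elephant_d: the smallest of four loose flat-sawn toy elephants of brown wood, on its legs: 50 mm high, 47 mm long nose to tail, 30 mm thick (flat sides), 32 g or so. Origin at floor level under the middle of its length and thickness; x lengthwise to the trunk, y across the thickness, z up. Over the origin it is solid from 17 to 46 mm height: grip there, across y
- mark_1: dark wooden inlay 72 x 38 mm, flush in the top of the display plank; one of four alike in a straight row, 96 mm apart, mark_1 to mark_4 in order. Origin at its centre on the plank's top; y along the row (mark_1 towards mark_4), x across, z up. The plank is fixed plywood, 570 x 80 mm, its top 12 mm above the bench
- mark_2: dark wooden inlay 72 x 38 mm, flush in the top of the display plank; one of four alike in a straight row, 96 mm apart, mark_1 to mark_4 in order. Origin at its centre on the plank's top; y along the row (mark_1 towards mark_4), x across, z up. The plank is fixed plywood, 570 x 80 mm, its top 12 mm above the bench
- mark_3: dark wooden inlay 72 x 38 mm, flush in the top of the display plank; one of four alike in a straight row, 96 mm apart, mark_1 to mark_4 in order. Origin at its centre on the plank's top; y along the row (mark_1 towards mark_4), x across, z up. The plank is fixed plywood, 570 x 80 mm, its top 12 mm above the bench
- mark_4: dark wooden inlay 72 x 38 mm, flush in the top of the display plank; one of four alike in a straight row, 96 mm apart, mark_1 to mark_4 in order. Origin at its centre on the plank's top; y along the row (mark_1 towards mark_4), x across, z up. The plank is fixed plywood, 570 x 80 mm, its top 12 mm above the bench
- tree: turned pale wooden toy pine tree, round, 90 mm high, 48 mm wide, fixed at one end of the plank, 106 mm beyond the end mark's centre: beyond mark_1 or beyond mark_4. A fixed square toy hut with a dark gable roof, 50 mm wide and 56 mm high, stands at the other end. Origin at the centre of its foot, on the plank's top
- tumbler: black closed drinking tumbler, 76 mm wide, 98 mm high, standing loose on the bench off the left end of the plank; a bystander. Origin at the centre of its foot
Mind the look-alikes: they are no part of the job. What is shaped like the elephant_b but turquoise is not meant. What is shaped like the elephant_a but blue is not meant.

How it is judged:
At the end, for the whole second after the job is handed in: From the tree's end to the hut's end of the row the elephants stand in order a, b, c, d, one per mark: origin within 12 mm of the mark's centre (horizontally) and within 4 mm of the plank's top, lengthwise axis within 0.2 rad of the row either way round, upright within 0.1 rad, at rest (((horizontal distance between tree and mark_1 below 0.2 m and horizontal distance between elephant_a and mark_1 below 0.012 m and z of elephant_a in the frame of mark_1 between -0.004 and 0.004 m and angle between the x axis of elephant_a and the y axis of mark_1, either way round below 0.2 rad and horizontal distance between elephant_b and mark_2 below 0.012 m and z of elephant_b in the frame of mark_2 between -0.004 and 0.004 m and angle between the x axis of elephant_b and the y axis of mark_2, either way round below 0.2 rad and horizontal distance between elephant_c and mark_3 below 0.012 m and z of elephant_c in the frame of mark_3 between -0.004 and 0.004 m and angle between the x axis of elephant_c and the y axis of mark_3, either way round below 0.2 rad and horizontal distance between elephant_d and mark_4 below 0.012 m and z of elephant_d in the frame of mark_4 between -0.004 and 0.004 m and angle between the x axis of elephant_d and the y axis of mark_4, either way round below 0.2 rad) or (horizontal distance between tree and mark_4 below 0.2 m and horizontal distance between elephant_a and mark_4 below 0.012 m and z of elephant_a in the frame of mark_4 between -0.004 and 0.004 m and angle between the x axis of elephant_a and the y axis of mark_4, either way round below 0.2 rad and horizontal distance between elephant_b and mark_3 below 0.012 m and z of elephant_b in the frame of mark_3 between -0.004 and 0.004 m and angle between the x axis of elephant_b and the y axis of mark_3, either way round below 0.2 rad and horizontal distance between elephant_c and mark_2 below 0.012 m and z of elephant_c in the frame of mark_2 between -0.004 and 0.004 m and angle between the x axis of elephant_c and the y axis of mark_2, either way round below 0.2 rad and horizontal distance between elephant_d and mark_1 below 0.012 m and z of elephant_d in the frame of mark_1 between -0.004 and 0.004 m and angle between the x axis of elephant_d and the y axis of mark_1, either way round below 0.2 rad)) and angle between each of elephant_a, elephant_b, elephant_c, elephant_d's own z axis and vertical below 0.1 rad and linear speed of each of elephant_a, elephant_b, elephant_c, elephant_d below 0.02 m/s and angular speed of each of elephant_a, elephant_b, elephant_c, elephant_d below 0.2 rad/s); the robot touches nothing.
It fails at once if an elephant is tipped over (more than 0.6 rad from upright) (angle between any of elephant_a, elephant_b, elephant_c, elephant_d's own z axis and vertical above 0.6 rad).
It fails at once if the tumbler is moved by more than 15 mm (distance of tumbler from where it was at the start of the episode above 0.015 m).
It also fails if it takes over 112 s, if anything falls off the work surface, if the arm or the gripper's body presses on something with over 40 N, if the wrist force passes 120 N, or if a joint passes its speed limit or range.

## Robot

A 7-joint arm with a two-finger parallel gripper is mounted at the origin on the work surface. World frame = base frame: x ahead of the robot, y to its left, z up, the work surface at z = 0. Lengths are in m, angles in rad, forces in N, time in s.
With the tool pointing down it reaches from about 0.4 to 0.875 m from the base axis. Payload 19.3 kg.
Tool frame: the origin (TCP) lies at the very end of the fingers, on their centre line; the grasp point (between the pads) lies 19 mm behind it; z points along the fingers, y is the direction in which the jaws open and shut (so a half turn about z gives the same grasp; the last joint's range is limited). The gripper opens to 85 mm and grips with 20 to 120 N. Pads are 22 mm wide; open, the fingers measure 114 mm over their backs; the gripper's body (76 mm by 85 mm) begins 54 mm behind the grasp point. The pads swing forward as they close: fully open they stand 13 mm farther back than shut.
Start: joints at [-1.194, 0.521, -0.036, 1.599, 0.021, 1.021, -0.113], TCP at [0.27, 0.564, 0.204] pointing down, gripper open.
Joint ranges: [-2.91, 2.91], [-0.3, 2.13], [-1.5, 1.42], [0.17, 2.43], [-1.26, 4.41], [0.16, 1.93], [-2.52, 2.52]. Speed limits (rad/s): [1.89, 1.89, 2.39, 2.39, 3.01, 3.01, 3.01].

## Interface

Orientations are given as [roll, pitch, yaw] about the fixed x, y, z axes, in that order (R = Rz(yaw) Ry(pitch) Rx(roll)).
In Python, from rig import r gives the robot as it stands. The module is installed in compiled form; this text tells all that it offers. Calls block until the motion is done:
- r.movep(position, orientation): joint-space move of the TCP to a pose.
- r.move_linear(position, orientation=None, rate=0.15, stop_force=None): straight line of the TCP; orientation=None keeps the orientation; rate is the mean speed in m/s. With stop_force (N) it stops when the force on the tool has changed by that much, and returns True; else False.
- r.move_joints(angles): joint-space move.
- r.grip(opening): finger opening in m; the grip force is fixed at half the most; returns when the fingers have stopped.
- r.hold(seconds).
- r.solve_ik(position, orientation): joint angles nearest the present ones, or None.
- r.capture(name): name is "side" or "top"; returns the picture (420x560x3 uint8, red, green, blue); there is no depth.
- r.camera_params(name): a dict with "fx", "fy", "cx", "cy" (pixels), "dist_coeffs" ([k1, k2, p1, p2, k3] as OpenCV has them; the pictures are not rectified), "R" (3x3) and "t" (3): a world point X has camera coordinates R X + t. Camera axes: x right, y down, z forward; pixel columns grow to the right and rows downward; lengths in m; the calibration is good to about 2 mm. A picture is of the moment at which its call begins. camera_params takes no time and is no camera call.
A pose or a line that the arm cannot do raises r.PlanningError and nothing moves.
- r.job_done(): hands the job in, once; it reports no verdict.
Readings, each from a call of its own:
- r.get_clock(): time.
- r.get_joint_positions(): joint angles.
- r.get_qd(): joint speeds.
- r.get_tau(): joint torques, N m.
- r.get_eef_pos(): TCP position.
- r.get_tool_rot(): TCP orientation.
- r.get_ft_force(): force on the tool from outside, world axes, zero at the start.
- r.get_torque(): the same for the moment, N m.
- r.get_grip_width(): finger opening in m.
Only numpy, scipy, OpenCV 4.12 (cv2) and the standard library are available. Lean on these libraries where they do the work, as an engineer would, in place of code of your own. Each camera call takes 0.05 s, during which the arm holds its last target.

## Working session

There is one attempt and no reset: what is moved stays moved. The work goes in short steps, each a Python script; the robot and the scene stay as the last script left them, time stands still between calls to the robot, and variables do not carry over. Pictures are saved under pics/ and viewed, and the job is handed in when it is done.

```bash
mkdir -p pics; python3 - <<'E'
from rig import r
import cv2
for n in("top","side"):
    im=r.capture(n); cv2.imwrite(f"pics/{n}0.png",im[:,:,::-1]); p=r.camera_params(n); print(n,p)
print(r.get_clock(), r.get_eef_pos(), r.get_tool_rot())
E
```

```text
top {'fx': 519.2309073371969, 'fy': 519.2309073371969, 'cx': 276.14838825527573, 'cy': 203.00289513032703, 'dist_coeffs': array([0.06687728, 0.        , 0.        , 0.        , 0.        ]), 'R': array([[-0.00435131, -0.99975117, -0.02187835],
       [-0.99059824,  0.00730098, -0.1366083 ],
       [ 0.13673404,  0.02107823, -0.99038352]]), 't': array([0.09944385, 0.54494707, 1.32074999])}
side {'fx': 506.40787144379544, 'fy': 506.40787144379544, 'cx': 274.8292111666994, 'cy': 216.77649088704857, 'dist_coeffs': array([-0.0551238,  0.       ,  0.       ,  0.       ,  0.       ]), 'R': array([[ 0.93776089, -0.34715508,  0.00937324],
       [-0.19794274, -0.55648488, -0.80693447],
       [ 0.28534747,  0.75485623, -0.59056659]]), 't': array([-0.44310924,  0.20591034,  1.05054301])}
0.1 [0.26996513 0.56336462 0.20401326] [-3.14066161e+00  5.29147187e-05  2.69472848e+00]
```

View pics/top0.png

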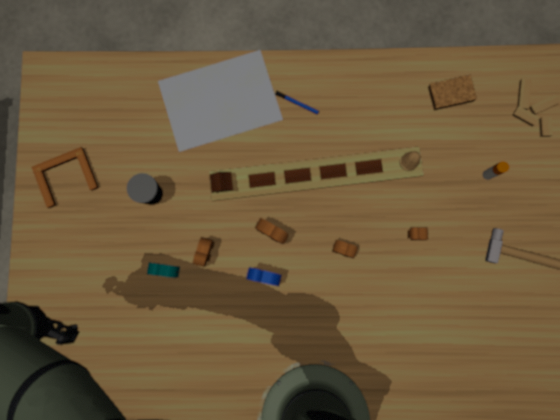

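View pics/side0.png

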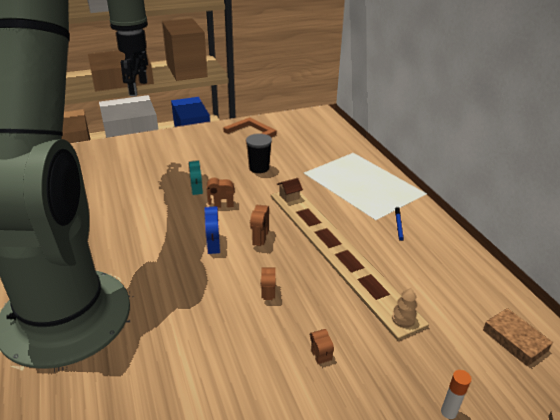

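The top view shows the tree at (410,160) and the hut at (221,182). The brown elephants are at (271,230), (204,251), (345,248) and (419,234). The look-alikes are turquoise at (163,270) and blue at (264,277), and the tumbler is at (145,188). I'll enlarge these next.

```bash
python3 - <<'E'
import cv2
t=cv2.imread("pics/top0.png")
def crop(im,x,y,w,h,s,n):
    c=cv2.resize(im[y:y+h,x:x+w],None,fx=s,fy=s,interpolation=cv2.INTER_CUBIC)
    c=cv2.convertScaleAbs(c,alpha=1.6)
    for k in range((x+9)//10*10,x+w,10):
        cv2.putText(c,str(k),(int((k-x)*s),8),0,.3,(255,255,255)); cv2.line(c,(int((k-x+.5)*s),10),(int((k-x+.5)*s),15),(255,255,255))
    for k in range((y+9)//10*10,y+h,10):
        cv2.putText(c,str(k),(0,int((k-y+.5)*s)),0,.3,(255,255,255)); cv2.line(c,(20,int((k-y+.5)*s)),(26,int((k-y+.5)*s)),(255,255,255))
    cv2.imwrite(n,c)
crop(t,140,205,160,90,5,"pics/t1.png")
crop(t,320,205,120,60,6,"pics/t2.png")
crop(t,200,140,240,70,3.33,"pics/t3.png")
s=cv2.imread("pics/side0.png"); crop(s,180,150,160,150,4,"pics/s1.png");crop(s,230,250,110,120,5,"pics/s2.png")
E
```

```text
(no output)
```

View pics/t1.png

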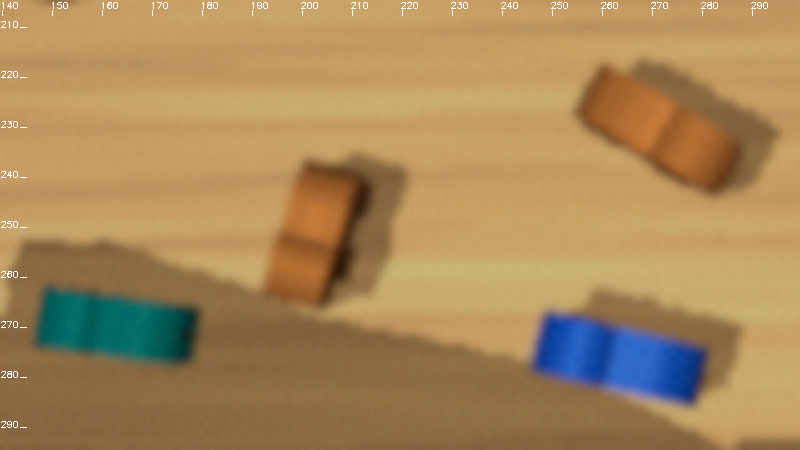

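View pics/t2.png

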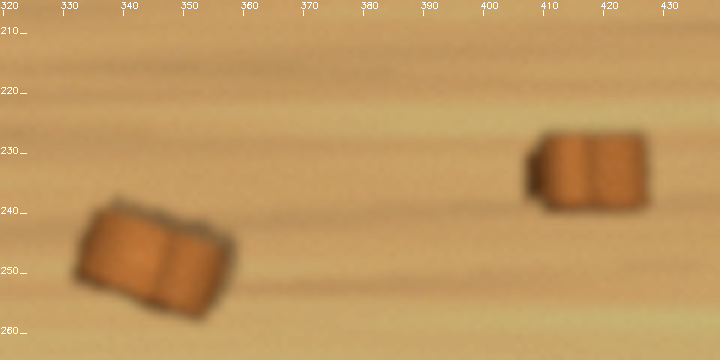

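View pics/t3.png

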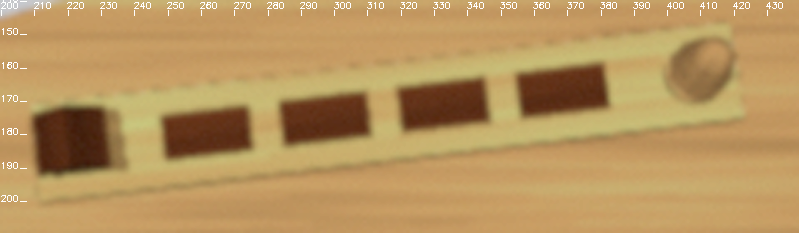

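View pics/s1.png

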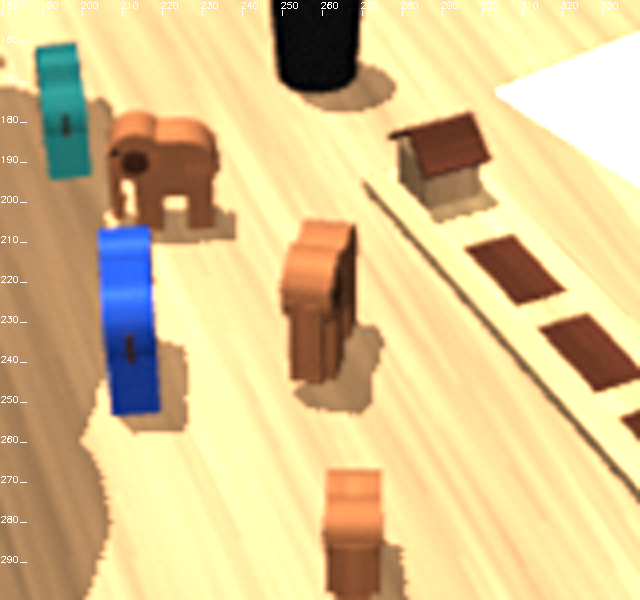

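View pics/s2.png

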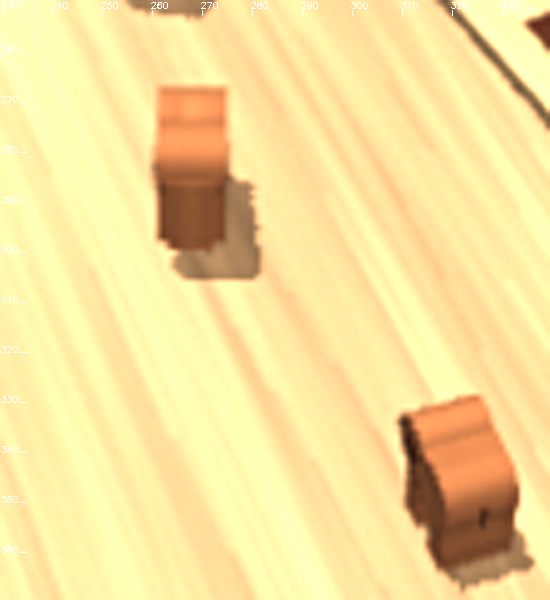

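```bash
cat > h.py <<'E'
import numpy as np, cv2
from scipy.optimize import minimize
from rig import r
P={n:r.camera_params(n) for n in("top","side")}
DIM={'a':(.086,.092),'b':(.073,.078),'c':(.060,.064),'d':(.047,.050)}
def proj(n,X):
    p=P[n];K=np.array([[p['fx'],0,p['cx']],[0,p['fy'],p['cy']],[0,0,1]])
    return cv2.projectPoints(np.asarray(X,float).reshape(-1,1,3),cv2.Rodrigues(p['R'])[0],p['t'],K,p['dist_coeffs'])[0].reshape(-1,2)
def back(n,uv,z):
    p=P[n];K=np.array([[p['fx'],0,p['cx']],[0,p['fy'],p['cy']],[0,0,1]])
    q=cv2.undistortPoints(np.array(uv,float).reshape(-1,1,2),K,p['dist_coeffs']).reshape(-1,2)
    d=np.c_[q,np.ones(len(q))]@p['R'];C=-p['R'].T@p['t']
    return C+d*((z-C[2])/d[:,2])[:,None]
# convex approx of profile (x/L,z/H)
PR=np.array([(-.42,0),(.36,0),(.5,.15),(.5,.75),(.44,.93),(.33,1),(.2,1),(-.3,.95),(-.43,.88),(-.5,.72),(-.5,.4)])
def pts(k,x,y,yaw,z0=0):
    L,H=DIM[k];o=[]
    for s in(-.015,.015):
        for a,b in PR:
            o.append((x+a*L*np.cos(yaw)-s*np.sin(yaw),y+a*L*np.sin(yaw)+s*np.cos(yaw),z0+b*H))
    return np.array(o)
def mask(im,n):
    h=cv2.cvtColor(im,cv2.COLOR_RGB2HSV);
    return h
def sil(k,n,x,y,yaw,z0=0,S=4,off=None,sh=None):
    q=proj(n,pts(k,x,y,yaw,z0)); m=np.zeros(sh,np.uint8)
    hull=cv2.convexHull((((q+.5-off)*S)*16).astype(np.int32))
    cv2.fillConvexPoly(m,hull,255,shift=4); return m
E
python3 - <<'E'
from h import *
for n in P: print(n,-P[n]['R'].T@P[n]['t'])
t=cv2.imread("pics/top0.png")[:,:,::-1];s=cv2.imread("pics/side0.png")[:,:,::-1]
def hs(im,px): 
    return cv2.cvtColor(im,cv2.COLOR_RGB2HSV)[px[1],px[0]].tolist()
for p in [(271,230),(204,245),(345,248),(415,234),(240,240),(280,220),(213,250),(232,280)]: print('top',p,hs(t,p))
for p in [(263,225),(262,215),(225,185),(268,275),(268,292),(323,350),(312,345),(240,240),(268,240),(280,290),(205,250)]: print('side',p,hs(s,p))
# marks
X=lambda c:((np.array(c)+.5)/3.33-.5)+[200,140]
cor=[[(162,117),(248,107),(252,146),(167,158)],[(280,101),(366,92),(370,134),(285,145)],[(397,88),(484,78),(489,121),(404,131)],[(515,74),(603,63),(609,106),(522,117)]]
cs=[]
for c in cor:
    w=back('top',X(c),.012); cs.append(w.mean(0)); print(w.mean(0).round(4),np.linalg.norm(w[0]-w[1]),np.linalg.norm(w[1]-w[2]))
cs=np.array(cs);print(np.diff(cs,axis=0),np.linalg.norm(np.diff(cs,axis=0),axis=1)); print(np.linalg.norm(cs,axis=1))
E
```

```text
top [0.35966483 0.06760139 1.38466898]
side [ 0.15651918 -0.83225056  0.79072513]
top (271, 230) [14, 182, 118]
top (204, 245) [14, 182, 112]
top (345, 248) [14, 182, 118]
top (415, 234) [14, 183, 114]
top (240, 240) [17, 130, 122]
top (280, 220) [17, 130, 120]
top (213, 250) [17, 141, 83]
top (232, 280) [17, 136, 88]
side (263, 225) [10, 163, 39]
side (262, 215) [12, 160, 175]
side (225, 185) [11, 166, 112]
side (268, 275) [12, 160, 151]
side (268, 292) [11, 162, 88]
side (323, 350) [11, 164, 107]
side (312, 345) [12, 159, 61]
side (240, 240) [16, 115, 197]
side (268, 240) [16, 122, 109]
side (280, 290) [16, 120, 159]
side (205, 250) [16, 114, 214]
[0.6138 0.1349 0.012 ] 0.06998292709314513 0.03215134069110894
[0.6245 0.0396 0.012 ] 0.06981776117052138 0.034579084948487465
[ 0.6347 -0.0556  0.012 ] 0.07049390794119119 0.035427890787773385
[ 0.6456 -0.1509  0.012 ] 0.07105391913313042 0.03545146246903791
[[ 0.01066713 -0.09525545  0.        ]
 [ 0.01018659 -0.09525553  0.        ]
 [ 0.01091677 -0.09529671  0.        ]] [0.09585086 0.09579865 0.09591996]
[0.62856863 0.62584882 0.63721233 0.66310016]
```

```bash
cat >> h.py <<'E'
def brown(im,n):
    h=cv2.cvtColor(cv2.resize(im,None,fx=4,fy=4,interpolation=cv2.INTER_LINEAR),cv2.COLOR_RGB2HSV)
    thS,thH=(158,15.5) if n=='top' else (142,13.5)
    return ((h[...,1]>thS)&(h[...,0]<=thH)).astype(np.uint8)*255
def fit(k,ims,x0,z0=0,cams=('top','side'),refine=True):
    S=4;data=[]
    for n in cams:
        q=proj(n,pts(k,*x0,z0));lo=np.floor(q.min(0)-6).astype(int);hi=np.ceil(q.max(0)+6).astype(int)
        B=brown(ims[n],n)[lo[1]*S:hi[1]*S,lo[0]*S:hi[0]*S]
        nc,lab,st,ce=cv2.connectedComponentsWithStats(B)
        best=1+np.argmax(st[1:,4]);B=np.where(lab==best,255,0).astype(np.uint8)
        B=cv2.morphologyEx(B,cv2.MORPH_CLOSE,np.ones((25,25),np.uint8))
        data.append((n,lo,B))
    def cost(v):
        c=0
        for n,lo,B in data:
            m=sil(k,n,*v,z0=z0,off=lo,sh=B.shape); c+=np.count_nonzero(m!=B)/max(1,np.count_nonzero(B))
        return c
    best=None
    for dy in(-.25,0,.25):
        s0=np.array(x0)+[0,0,dy]
        sx=np.array([s0,s0+[.012,0,0],s0+[0,.012,0],s0+[0,0,.2]])
        o=minimize(cost,s0,method='Nelder-Mead',options=dict(initial_simplex=sx,xatol=2e-4,fatol=1e-4))
        if best is None or o.fun<best.fun: best=o
    return best.x,best.fun
E
python3 - <<'E'
from h import *
ims={n:cv2.imread(f"pics/{n}0.png")[:,:,::-1].copy() for n in P}
px={'A?':(270,230),'B?':(203,251),'C?':(344.5,248),'D?':(418,234)}
yaw={'A?':-2.1,'B?':-.15+3.14,'C?':-2,'D?':1.57}
for k,p in px.items():
    for kk in 'abcd':
        w=back('top',[p],DIM[kk][1]*.7)[0]
        res=[]
        v0=(w[0],w[1],yaw[k])
        for c in(('top','side'),('top',),('side',)):
            v,f=fit(kk,ims,v0,cams=c); res.append((v.round(4).tolist(),round(f,3)))
        print(k,kk,res if res[0][1]<.5 else res[0])
# marks both cams
for n in P:
    im=ims[n];h=cv2.cvtColor(im,cv2.COLOR_RGB2HSV)
    for c in [(.6138,.1349),(.6245,.0396),(.6347,-.0556),(.6456,-.1509)]:
        q=proj(n,[[*c,.012]])[0].round().astype(int)
        g=h[q[1]-18:q[1]+19,q[0]-22:q[0]+23]
        m=(g[...,2]<h[q[1],q[0],2]*1.4+8).astype(np.uint8)
        nc,lab,st,ce=cv2.connectedComponentsWithStats(m);l=lab[18,22]
        print(n,back(n,[ce[l]+q-[22,18]],.012)[0].round(4),st[l])
E
```

```text
A? a [([0.4727, 0.1093, -2.0573], np.float64(0.314)), ([0.4725, 0.1089, -2.1112], np.float64(0.148)), ([0.4728, 0.109, -2.0505], np.float64(0.149))]
A? b [([0.4739, 0.1112, -2.0811], np.float64(0.289)), ([0.4731, 0.1089, -2.1096], np.float64(0.133)), ([0.4754, 0.1171, -2.0869], np.float64(0.12))]
A? c ([0.4748, 0.1116, -2.0799], np.float64(0.619))
A? d ([0.4738, 0.1089, -2.1241], np.float64(0.878))
B? a ([0.4248, 0.2819, 2.9232], np.float64(1.075))
B? b [([0.4204, 0.2841, 2.8866], np.float64(0.372)), ([0.4194, 0.2838, 2.8597], np.float64(0.229)), ([0.4207, 0.2834, 2.9365], np.float64(0.138))]
B? c [([0.4233, 0.2862, 2.8341], np.float64(0.439)), ([0.4232, 0.2854, 2.8363], np.float64(0.189)), ([0.4227, 0.2935, 2.5397], np.float64(0.185))]
B? d ([0.4284, 0.2859, 2.8367], np.float64(0.912))
C? a ([0.4282, -0.0714, -1.8972], np.float64(1.461))
C? b ([0.4273, -0.0756, -1.9073], np.float64(0.879))
C? c [([0.4261, -0.0804, -1.926], np.float64(0.32)), ([0.427, -0.0803, -1.8394], np.float64(0.153)), ([0.4264, -0.0814, -1.9273], np.float64(0.154))]
C? d [([0.4279, -0.0777, -1.9261], np.float64(0.389)), ([0.4278, -0.0795, -1.8984], np.float64(0.178)), ([0.4301, -0.0695, -1.9233], np.float64(0.184))]
D? a ([0.4919, -0.2717, -0.1648], np.float64(2.123))
D? b ([0.466, -0.269, 1.2905], np.float64(2.066))
D? c ([0.4653, -0.2718, 1.3371], np.float64(1.205))
D? d [([0.4653, -0.2725, 1.4819], np.float64(0.412)), ([0.4652, -0.271, 1.6543], np.float64(0.246)), ([0.4656, -0.2731, 1.4269], np.float64(0.1))]
top [0.6133 0.1354 0.012 ] [  9  11  27  16 341]
top [0.624  0.0401 0.012 ] [  9  11  27  16 345]
top [ 0.6346 -0.0554  0.012 ] [  9  11  27  15 335]
top [ 0.6453 -0.151   0.012 ] [  9  10  28  16 341]
side [0.6141 0.1326 0.012 ] [ 11  10  24  17 209]
side [0.6248 0.0376 0.012 ] [ 10  10  26  19 253]
side [ 0.6357 -0.0584  0.012 ] [ 10   9  28  21 300]
side [ 0.6465 -0.1539  0.012 ] [  8   7  32  25 373]
```

```bash
cat > ov.py <<'E'
from h import *
def overlay(ims,ents,fn,crops):
    out=[]
    for n in P:
        S=4;im=cv2.resize(ims[n][:,:,::-1],None,fx=S,fy=S,interpolation=cv2.INTER_CUBIC)
        im=cv2.convertScaleAbs(im,alpha=1.4 if n=='top' else 1)
        for k,x,y,yaw,z0,col in ents:
            hl=cv2.convexHull((((proj(n,pts(k,x,y,yaw,z0))+.5)*S)).astype(np.int32))
            cv2.polylines(im,[hl],True,col,1)
            u=(proj(n,[[x,y,z0]])[0]+.5)*S; cv2.circle(im,tuple(u.astype(int)),3,col,-1)
        x,y,w,h=crops[n]; cv2.imwrite(f"pics/{fn}_{n}.png",im[y*S:(y+h)*S,x*S:(x+w)*S])
E
python3 - <<'E'
from ov import *
ims={n:cv2.imread(f"pics/{n}0.png")[:,:,::-1].copy() for n in P}
g=(0,255,0);b=(255,0,0)
overlay(ims,[('a',.4727,.1093,-2.0573,0,g),('b',.4739,.1112,-2.081,0,b),('b',.4204,.2841,2.8866,0,g),('c',.4233,.2862,2.834,0,b)],'ovAB',{'top':(180,200,130,90),'side':(190,150,110,110)})
overlay(ims,[('c',.4261,-.0804,-1.926,0,g),('d',.4653,-.2725,1.48,0,g)],'ovCD',{'top':(320,205,130,60),'side':(240,250,110,120)})
E
```

```text
(no output)
```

View pics/ovAB_side.png

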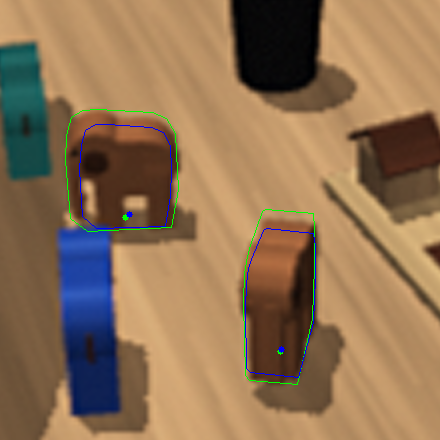

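View pics/ovAB_top.png

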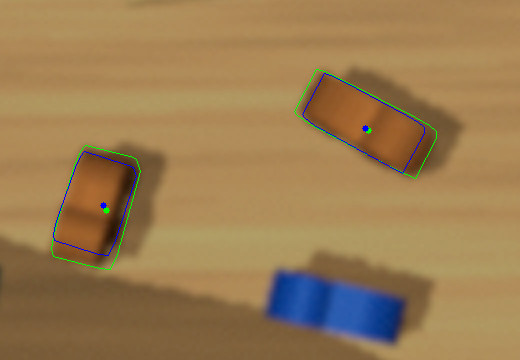

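View pics/ovCD_side.png

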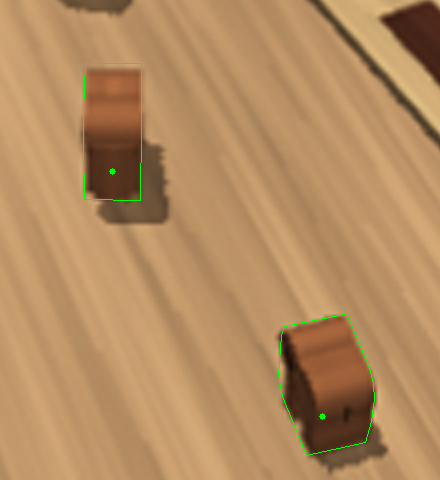

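View pics/ovCD_top.png

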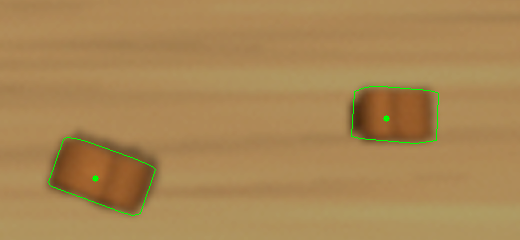

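```bash
cat > job.py <<'E'
from h import *
PI=np.pi
PICK={'a':(.4727,.1092,-2.08),'b':(.4200,.2840,2.89),'c':(.4264,-.0806,-1.91),'d':(.4653,-.2725,1.53)}
PLACE={'a':(.6459,-.1525),'b':(.6352,-.0569),'c':(.6244,.0388),'d':(.6137,.134)}
ROW=-1.459
GZ={'a':.058,'b':.049,'c':.040,'d':.0315}
E
python3 - <<'E'
from job import *
print(r.get_joint_positions())
for k in PICK:
    x,y,th=PICK[k];X,Y=PLACE[k]
    for z,(u,v,t),nm in((GZ[k]-.019,(x,y,th),'pick'),(.21,(x,y,th),'pre'),(GZ[k]-.006,(X,Y,ROW),'place'),(.21,(X,Y,ROW),'preplace')):
        for d in(-2*PI,-PI,0,PI,2*PI):
            tt=t+d
            if abs(tt)>PI: continue
            q=r.solve_ik([u,v,z],[PI,0,tt]); print(k,nm,round(tt,2),None if q is None else np.round(q,2))
E
```

```text
[-1.19416712  0.52193612 -0.03633417  1.59989892  0.02119248  1.02107472
 -0.11282499]
a pick -2.08 [-0.14  0.58 -0.28  2.08  0.31  0.52  1.99]
a pick 1.06 [-0.61  0.61  0.35  2.1  -0.41  0.5  -0.46]
a pre -2.08 [-0.21  0.3  -0.18  1.95  0.07  0.9   2.22]
a pre 1.06 [-0.75  0.32  0.5   1.97 -0.2   0.89 -0.65]
a place -1.46 [-0.47  1.19  1.22  1.63 -1.18  1.22 -2.  ]
a place 1.68 [-0.08  0.79  0.35  1.61 -0.35  0.8   0.54]
a preplace -1.46 [-0.47  0.93  1.22  1.52 -0.89  1.33 -2.19]
a preplace 1.68 [-0.19  0.64  0.54  1.5  -0.35  1.1   0.54]
b pick -0.25 [-1.09  0.69  0.53  2.05 -0.65  0.56 -1.92]
b pick 2.89 [-0.67  0.61 -0.05  2.03  0.06  0.5   0.55]
b pre -0.25 [-1.25  0.41  0.72  1.93 -0.33  0.93 -2.19]
b pre 2.89 [-0.69  0.33 -0.02  1.9   0.01  0.91  0.6 ]
b place -1.46 [-0.64  1.18  1.22  1.71 -1.21  1.19 -2.1 ]
b place 1.68 [-0.23  0.77  0.35  1.69 -0.36  0.74  0.41]
b preplace -1.46 [-0.65  0.89  1.22  1.59 -0.86  1.29 -2.31]
b preplace 1.68 [-0.34  0.59  0.53  1.58 -0.33  1.06  0.39]
c pick -1.91 [ 0.84  0.81 -1.08  2.18  1.05  0.83  1.87]
c pick 1.23 [-0.1   0.57  0.19  2.23 -0.3   0.36  0.01]
c pre -1.91 [ 1.04  0.45 -1.26  2.03  0.5   1.03  2.33]
c pre 1.23 [-0.51  0.25  0.68  2.09 -0.21  0.86 -0.05]
c place -1.46 [-0.8   1.19  1.22  1.75 -1.23  1.18 -2.22]
c place 1.68 [-0.37  0.77  0.32  1.73 -0.35  0.7   0.25]
c preplace -1.46 [-0.82  0.87  1.22  1.63 -0.85  1.27 -2.46]
c preplace 1.68 [-0.46  0.56  0.47  1.61 -0.28  1.04  0.2 ]
d pick -1.61 [-0.22  1.    1.    1.99 -1.16  0.89 -1.73]
d pick 1.53 [ 0.2   0.7   0.3   1.97 -0.39  0.52  0.74]
d pre -1.61 [-0.35  0.72  1.23  1.86 -0.75  1.13 -2.02]
d pre 1.53 [-0.22  0.54  0.93  1.85 -0.51  1.01  0.89]
d place -1.46 [ 0.41  1.15 -1.28  1.67  1.16  1.27  2.12]
d place 1.68 [-0.45  0.77  0.21  1.72 -0.23  0.68  0.  ]
d preplace -1.46 [ 0.42  0.84 -1.28  1.55  0.81  1.37  2.32]
d preplace 1.68 [-0.53  0.54  0.34  1.6  -0.2   1.03 -0.03]
```

```bash
cat >> job.py <<'E'
YP={'a':1.06,'b':2.89,'c':1.23,'d':1.53}; YR=1.6826
def pick(k,up=.2,op=.055):
    x,y,_=PICK[k];o=[PI,0,YP[k]]
    r.grip(op)
    r.movep([x,y,up],o)
    hit=r.move_linear([x,y,GZ[k]-.019],o,rate=.12,stop_force=15)
    print('descend',hit,r.get_eef_pos().round(4))
    r.grip(.0); w=r.get_grip_width(); print('width',w)
    r.move_linear([x,y,up],o,rate=.15); print('lifted',r.get_grip_width(),r.get_ft_force().round(2))
def place(k,up=.2,off=(0,0)):
    x,y=PLACE[k];x+=off[0];y+=off[1];o=[PI,0,YR]
    r.movep([x,y,up],o)
    zt=GZ[k]-.019+.012
    r.move_linear([x,y,zt+.025],o,rate=.15)
    hit=r.move_linear([x,y,zt-.003],o,rate=.03,stop_force=4)
    print('touch',hit,r.get_eef_pos().round(4),'nominal z',zt)
    r.grip(.05); r.move_linear([x,y,up],o,rate=.15)
    print('clock',r.get_clock())
def snap(tag):
    d={}
    for n in P: d[n]=r.capture(n); cv2.imwrite(f"pics/{n}_{tag}.png",d[n][:,:,::-1])
    return d
E
python3 - <<'E'
from job import *
pick('a'); print(r.get_clock()); snap('heldA')
E
```

```text
descend False [0.473  0.1093 0.0395]
width 0.028547183882598363
lifted 0.028536104491892714 [ 0.62  0.24 -1.25]
5.4
```

View pics/side_heldA.png

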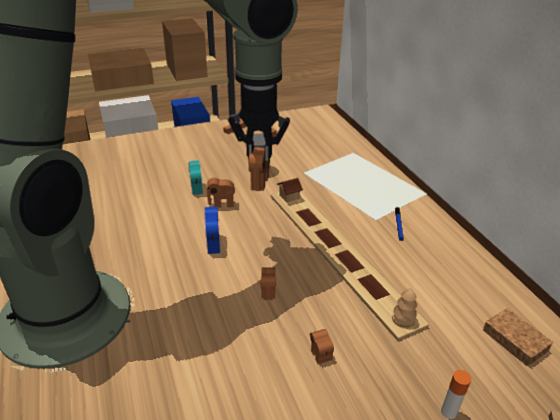

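The large elephant is held upright at (257,168), and the rest of the scene is undisturbed. The tool force reads about -1.2 N, which matches 110 g. I'll place it.

```bash
python3 - <<'E'
from job import *
place('a'); r.movep([.43,.1,.25],[PI,0,2.3]); snap('A1'); print(r.get_clock())
E
```

```text
touch True [ 0.6459 -0.1525  0.0517] nominal z 0.051000000000000004
clock 9.9167
11.2833
```

View pics/side_A1.png

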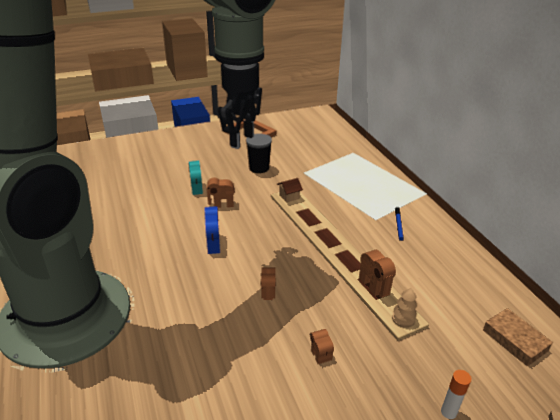

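Elephant a stands upright on the mark beside the tree, at (377,275). I'll check its pose, then continue with b.

```bash
python3 - <<'E'
from job import *
ims={n:cv2.imread(f"pics/{n}_A1.png")[:,:,::-1].copy() for n in P}
for c in(('top','side'),('top',),('side',)): print(c,fit('a',ims,(*PLACE['a'],YR),z0=.012,cams=c))
pick('b'); place('b'); print(r.get_clock()); snap('B1')
E
```

```text
('top', 'side') (array([ 0.64384014, -0.15269203,  1.74610798]), np.float64(0.3886978819066353))
('top',) (array([ 0.64440173, -0.15293582,  1.76343434]), np.float64(0.18029154518950438))
('side',) (array([ 0.64386984, -0.15267219,  1.69738606]), np.float64(0.20425989672977624))
descend False [0.4203 0.2842 0.0305]
width 0.028445944286890335
lifted 0.028742551296077973 [-0.14  0.52 -0.51]
touch True [ 0.635  -0.0569  0.0426] nominal z 0.042
clock 20.3083
20.3083
```

View pics/side_B1.png

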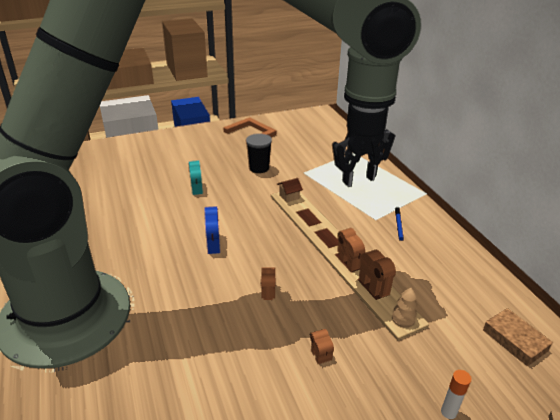

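Elephant b stands at (350,248), next to a, and the look-alikes and tumbler haven't moved. Next are c and d.

```bash
python3 - <<'E'
from job import *
pick('c'); place('c'); pick('d'); place('d'); 
r.movep([.4,.35,.3],[PI,0,2.6]); print(r.get_clock()); ims=snap('D1')
for k in 'abcd':
    for c in(('top','side'),('top',),('side',)):
        v,f=fit(k,ims,(*PLACE[k],YR),z0=.012,cams=c); print(k,c,(v[:2]-PLACE[k]).round(4),round(v[2]-YR,3),round(f,3))
E
```

```text
descend False [ 0.4267 -0.0806  0.0214]
width 0.028409682986924645
lifted 0.02851873133308426 [-1.2   0.04 -0.37]
touch True [0.6242 0.0388 0.0336] nominal z 0.033
clock 29.1917
descend False [ 0.4656 -0.2727  0.013 ]
width 0.02844303069121808
lifted 0.028158053948600187 [ 0.99  0.06 -1.11]
touch True [0.6135 0.134  0.0253] nominal z 0.0245
clock 39.375
40.5917
a ('top', 'side') [-0.0022  0.0001] 0.074 0.456
a ('top',) [-0.0014 -0.0005] 0.092 0.184
a ('side',) [-0.0042  0.0019] 0.217 0.259
b ('top', 'side') [-0.002  -0.0004] 0.056 0.599
b ('top',) [-0.0025  0.0028] 0.086 0.202
b ('side',) [-0.0017 -0.0047] 0.027 0.382
c ('top', 'side') [-0.0026  0.0012] 0.11 0.596
c ('top',) [-0.0038  0.0015] 0.053 0.154
c ('side',) [-0.002  -0.0107] 0.141 0.384
d ('top', 'side') [-0.0019 -0.004 ] -0.099 0.646
d ('top',) [-0.0031  0.0046] -0.1 0.315
d ('side',) [-0.0016 -0.0045] -0.134 0.304
```

View pics/side_D1.png

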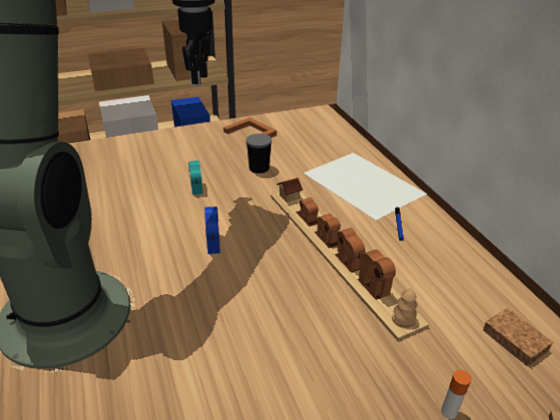

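View pics/top_D1.png

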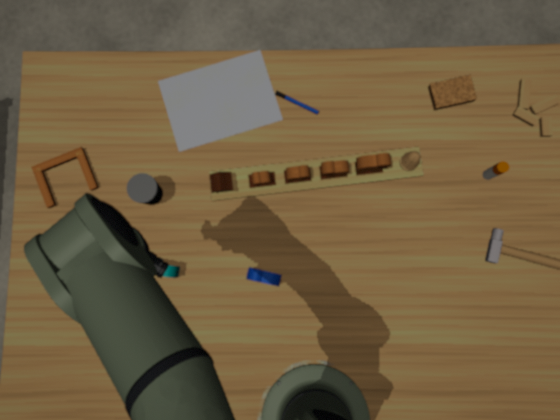

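All four stand in order of size on the marks. The mask fits are contaminated by the dark inlays, which have a similar hue, so I'll check against overlays of the nominal poses.

```bash
python3 - <<'E'
from ov import *; from job import PLACE,YR
ims={n:cv2.imread(f"pics/{n}_D1.png")[:,:,::-1].copy() for n in P}
overlay(ims,[(k,*PLACE[k],YR,.012,(0,255,0)) for k in 'abcd'],'ovF',{'top':(235,140,190,60),'side':(280,180,150,150)})
E
```

```text
(no output)
```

View pics/ovF_side.png

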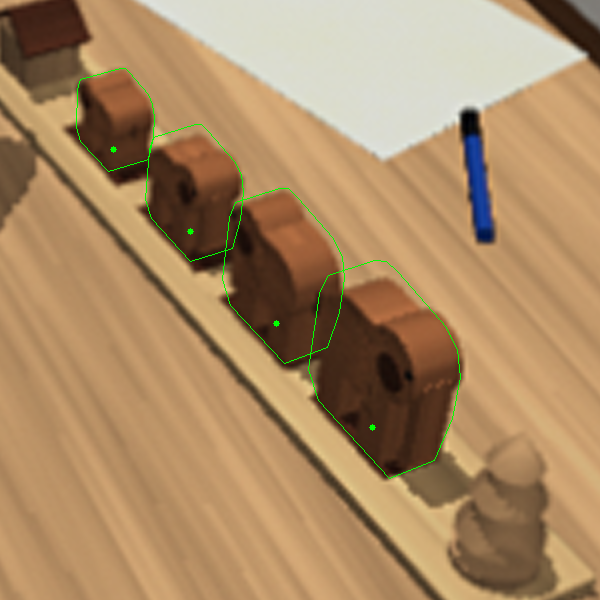

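View pics/ovF_top.png

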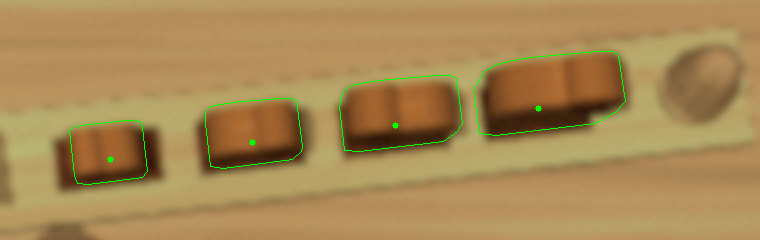

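The overlays match to a few mm lengthwise, and each elephant is parallel to the row and upright. The tumbler is still at (145,188), and the arm is clear and still.

```bash
python3 - <<'E'
from rig import r
r.hold(.3); print(abs(r.get_qd()).max(), r.get_clock()); print(r.job_done())
E
```

```text
0.0038066983594271867 40.9917
the job is handed in; nothing more can be done
None
```

The four brown elephants now stand on the plank in order of size: a beside the tree, then b, c, and d beside the hut. I gripped each across its flat sides and set it down under force control. I handed the job in at about 41 s of the 112 s allowed, and no verdict was reported.

**Last checks:**
- **Position:** with the planned poses drawn over the final pictures, all four look upright, in line with the row and within a few mm of their marks.
- **Tumbler and look-alikes:** the tumbler shows at the same pixel as at the start. The blue and turquoise elephants were not touched.

**Disagreements:**
- **Pose fits:** the final automatic fits disagreed with each other, because the dark inlays and neighbouring elephants spoiled their outlines. The two-camera fits stayed within about 4.5 mm and 0.11 rad. Two side-camera-only fits were worse: 11 mm lengthwise for c, and 0.22 rad for a, over the 0.2 rad limit. I relied on the overlays instead.
- **Cameras:** the two cameras differed by about 3 mm on where the marks lie, so I aimed at the average.

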